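Stand the tacky finial in the drying drawer with the tongs

TASK

Pull the cabinet's drawer most of the way out. Then, using the tongs held in the gripper, lift the pointed carved finial off the bench and stand it upright on the drawer's floor: its finish is still tacky, so the robot itself must not touch it. Finally lay the tongs back across their rest as they were, let go, and leave the drawer open and the plain blank, the mallet and the chisel undisturbed.

Things in the scene. Friction and masses are not known exactly. Their poses are not given: they have to be found in the camera images.
- cabinet: Low grey-painted bench-top cabinet, 240 (x, depth) x 240 (y) x 104 mm high, standing on the bench; holds one drawer. Origin: centre of its underside; -x of its frame is the front, the way the drawer comes out. Fixed, yawed a little.
- drawer (a joint): Drawer slide, m: 0 shut, 0.16 fully out (stop); moves along the cabinet's -x. Starts 0 to 15 mm out, rubs with 1 to 2 N, stays where left. Dark front 222 mm wide, its top edge 92 mm above the bench; other walls reach 63 mm above the bench.
- drawer_handle (a point): Middle of the drawer's horizontal steel bar handle: bar 10 mm thick, 100 mm long along the cabinet's y, 68 mm above the bench, 45 mm in front of the drawer's front (centre line; 40 mm clear between bar and front). Moves with the drawer; axes as the cabinet's.
- drawer_floor (a point): Point on the drawer's inner floor, 14 mm above the bench, midway between its side walls and 65 mm behind the inner face of its front. Moves with the drawer; axes as the cabinet's. The floor runs 65 mm forward (-x), 97 mm to either side and 128 mm back; drawn 140 mm out, some 140 mm behind the front is open to above.
- tongs_rest: Fixed pale plywood stand: foot 125 x 100 x 10 mm and two upright boards across x, each 12 mm thick and 100 mm wide (y), their tops 75 mm above the bench, centred 55 mm behind (-x) and 45 mm ahead (+x) of its origin. Origin: on the bench.
- tongs: Steel spring tongs, 185 mm long, 0.12 kg, at first lying level on the rest's two uprights at the rest's place and yaw. Two arms 14 mm high, hinged 80 mm behind (-x) the origin, reach 93 mm ahead (+x). Origin: between the arms, at their underside's level, midway along the dark wooden grip flats on their outsides (44 mm long, 16 mm high), near the centre of mass: squeeze here across y.
- tongs_left (a joint): How far each arm is squeezed in, rad (both move alike): 0 sprung open, 0.13 arms parallel, 0.16 stop. Over the grip flats the tongs measure 57 mm at 0 and 36 mm at 0.13. The spring presses out on each flat with about 3 N at 0 and 10 N at 0.13, so a half-squeezed pair (say 50 mm) stays in the gripper with the jaws open.
- tongs_jaws (a point): Point midway between the V-shaped jaws that hang from the arms' front ends: 85 mm ahead (+x) of and 53 mm below (-z) the tongs' origin. Jaws 22 mm long (x), 16 mm high; gap between their edges 59 mm free, about 45 mm at 50 mm over the flats; they hold the finial's 22 mm neck at about 36 mm over the flats. 82 mm over their outsides when free.
- finial: Small turned and carved wooden finial of pale wood, 76 mm tall, 0.075 kg, standing on its round 56 mm foot (the widest part). Bulged below; a straight neck 22 mm across from 39 to 58 mm above its underside; above that a bud 30 mm across that tapers to a point. Origin: centre of its underside, z up its axis.
- blank: Plain turned blank of the same pale wood, a flat-topped cylinder 48 mm across on a 56 mm foot, 66 mm tall, with neither neck nor point. Origin: centre of its underside. To be left alone; it and the finial may stand in either place.
- mallet: Round wooden carver's mallet standing on its head, 84 mm across, 228 mm tall. Origin: centre of its underside. To be left alone.
- chisel: Carving chisel lying on the bench, 230 mm long, 26 mm high, dark handle to its -x and blade to its +x. Origin: under the front half of the handle. To be left alone.
Not all that is in view belongs to the job. What is shaped like the finial but turquoise is not meant.

How it is judged:
By the outcome, as a careful person would: the job done as asked, in the order asked, and still so for the second after the job is handed in, with the robot touching nothing.
It also fails if it takes over 72 s, if anything falls off the work surface, if the arm or the gripper's body presses on something with over 40 N, if the wrist force passes 120 N, or if a joint passes its speed limit or range.

ROBOT

A 6-joint arm with a two-finger parallel gripper is mounted at the origin on the work surface. World frame = base frame: x ahead of the robot, y to its left, z up, the work surface at z = 0. Lengths are in m, angles in degrees, forces in N, time in s.
With the tool pointing down it reaches from about 0.4 to 0.825 m from the base axis. Payload 7 kg.
Tool frame: the origin (TCP) lies between the finger pads; the fingertips stand 19 mm ahead of it and the grasp point (between the pads) is the TCP; z points along the fingers, y is the line along which they close (so a half turn about z gives the same grasp; the last joint's range is limited). The gripper opens to 88 mm and grips with 3 to 60 N. Pads are 19 mm wide; open, the fingers measure 130 mm over their backs; the gripper's body (78 mm by 193 mm) begins 47 mm behind the grasp point.
Start: joints at [80.334, 20.546, 0.682, 0, -70.136, -16.507], TCP at [0.298, 0.606, 0.246] pointing down, gripper open.
Joint ranges: [-176.03, 176.03], [-82.01, 121.73], [-58.28, 71.71], [-173.87, 95.51], [-174.79, -0.11], [-173.66, 173.66]. Speed limits (degrees/s): [136.94, 136.94, 172.46, 180, 180, 180].

INTERFACE

Orientations are given as [roll, pitch, yaw] about the fixed x, y, z axes, in that order (R = Rz(yaw) Ry(pitch) Rx(roll)).
In Python, from plant import get_obs, snapshot, close_job, spot_in, spot_point gives the robot as it stands.
- The arm moves only by the tool play_rows, never from a script. Its argument "plan" is a list of rows, each a list of 6 numbers: the shift along the tool's x, y, z in cm, then the turn, a rotation vector about the tool's x, y, z in degrees. A call has 1 to 20 rows; each row shifts and turns the commanded pose from where the row before left it, along the tool's axes as they then stand; what a row does not reach is not made up. A row lasts 1/12 s, in which the tool goes at most 41.7 mm and 7.16 degrees, less where a joint would pass 70% of its speed; a pose out of reach is approached as far as the arm can. A call is refused whole if a number of a shift passes 4.17 or a number of a turn 7.16, either way. A call with a gripper value outside its range is refused whole. "grip" is the finger opening in cm, from 0 to 8.76, set as the call begins (left out, the last holds). The fingers move at their own pace and stop on an object; the grip force is fixed at half the most. Time passes only in rows, so rows that do not move let the fingers close. It gives the time, the measured TCP pose, the force, the opening and the grip force at its end, in the units of the state.
- get_obs(): the state, without advancing time (a new reading comes with each control period).
- snapshot(name): name is "scene" or "top" or "wrist"; returns a dict with "frame" (400x640x3 uint8, red, green, blue), "fx", "fy", "cx", "cy" (pixels), "position" and "attitude" of the camera in the world. Camera axes: x right, y down, z forward; pixel columns grow to the right and rows downward; lengths in m; the calibration is good to about 2 mm. A picture is of the moment at which its call begins. There is no depth.
- close_job(): hands the job in; it is judged then, once.
Trained networks look in the newest picture that a camera, given by its name, has taken for a name from the list of things; names that differ only in an ending like _2 or _b are one class to them, and where a whole thing is asked for, a point or a joint stands for the part that bears it (a point fixed in the world has none). Each returns a list of dicts, best first, with "score" (0 to 1); they miss things now and then, are a little off and sometimes report something else, mostly with a low value. They report only what shows in the picture. A call takes as long as a camera call. They do not tell look-alikes from the thing itself.
- spot_in(camera, thing): "position" ([x, y, z] in m, in world coordinates, good to about 4 mm: the middle of the surface that is visible of it).
- spot_point(camera, thing): "position" ([x, y, z] in m, in world coordinates, good to about 4 mm: a listed point, or the origin of a listed thing).
The state is a dict: "clock": time; "joint_pos": joint angles; "qvel": joint speeds; "tau": joint torques, N m; "tool_pos": TCP position; "orientation": TCP orientation; "force": force on the tool from outside, world axes, zero at the start; "moment": the same for the moment, N m; "opening": finger opening in m; "gripper_force": force on a finger pad.
Only numpy, scipy, OpenCV 4.12 (cv2) and the standard library are available. Lean on these libraries where they do the work, as an engineer would, in place of code of your own. Each camera call takes 0.05 s, during which the arm holds its last target. There are 200 camera calls.

## Working session

There is one attempt and no reset: what is moved stays moved. The work goes in short steps, Python scripts to look and compute and a tool call to move; the robot and the scene stay as the last step left them, time stands still between calls to the robot, and variables do not carry over. Pictures are saved under pics/ and viewed, at most 14 in all, crops included, and the job is handed in when it is done.

Besides the shell and the picture viewer there is one more tool, called after "Request:" as a command line: name --pt "numbers of a row" for each row, then --argument value for the rest. play_rows: Moves the arm, as the interface text tells. Its arguments: {"type":"object","properties":{"plan":{"type":"array","items":{"type":"array","items":{"type":"number"}}},"grip":{"type":"number"}},"required":["plan"]}

```bash
mkdir -p pics; ls
cat > h.py <<'E'
import numpy as np,cv2
from plant import *
def save(cam,fn,crop=None,sc=1):
    s=snapshot(cam);f=s["frame"][:,:,::-1]
    if crop: f=f[crop[1]:crop[3],crop[0]:crop[2]]
    cv2.imwrite("pics/"+fn,cv2.resize(f,None,fx=sc,fy=sc,interpolation=cv2.INTER_CUBIC));return s
E
python3 - <<'E'
from h import *
a=save("scene","s1.png");b=save("top","t1.png")
for k in (a,b): print(k["position"],k["attitude"],k["fx"],k["cx"],k["cy"])
for cam in("scene","top"):
  for n in "cabinet drawer_handle drawer_floor tongs_rest tongs tongs_jaws finial blank mallet chisel".split():
    print(cam,n,[(np.round(d["position"],3).tolist(),round(d["score"],2)) for d in spot_point(cam,n)])
print(get_obs())
E
```

```text
pics
[0.87562511 0.56109471 0.88561701] [-143.10231027    0.59539796  149.47482842] 446.0319096921128 321.18934222080134 206.359558495835
[0.39604916 0.06122456 1.32634017] [-172.09377878   -1.36100561  -89.78158003] 442.87592665087055 326.91585436208084 197.07792335519724
scene cabinet [([0.74, -0.261, 0.0], 0.98)]
scene drawer_handle [([0.566, -0.271, 0.069], 0.7)]
scene drawer_floor []
scene tongs_rest [([0.447, 0.34, 0.001], 0.76)]
scene tongs [([0.45, 0.339, 0.074], 0.65)]
scene tongs_jaws [([0.532, 0.362, 0.022], 0.8)]
scene finial [([0.725, -0.021, 0.001], 0.86), ([0.586, 0.161, -0.001], 0.75), ([0.538, -0.07, 0.001], 0.68), ([0.624, -0.052, 0.003], 0.66), ([0.617, 0.036, 0.0], 0.58)]
scene blank [([0.585, 0.163, -0.002], 0.81), ([0.447, 0.34, 0.004], 0.45), ([0.616, 0.04, -0.004], 0.4)]
scene mallet [([0.687, 0.302, -0.003], 0.94), ([0.566, -0.274, 0.07], 0.17)]
scene chisel [([0.784, 0.1, 0.0], 0.92)]
top cabinet [([0.746, -0.263, 0.001], 0.56)]
top drawer_handle [([0.57, -0.275, 0.068], 0.87)]
top drawer_floor []
top tongs_rest [([0.449, 0.337, -0.0], 0.64)]
top tongs [([0.
[... 336 characters left out ...]
0.783, 0.094, -0.003], 0.76)]
{'clock': 1.1, 'joint_pos': array([ 8.03349903e+01,  2.05470015e+01,  6.83101162e-01, -1.42385139e-03,
       -7.01347672e+01, -1.65066872e+01]), 'qvel': array([-0.09501449,  0.00069589,  0.02084807, -0.02443713,  0.08982498,
        0.06618208]), 'tau': array([-6.42864252e-04, -5.82393730e+01,  2.93298268e+01,  7.00218737e+00,
        1.24401561e-02, -3.32170396e-05]), 'tool_pos': array([0.29772113, 0.60578538, 0.24555821]), 'orientation': array([-1.79999103e+02,  1.66253011e-03, -2.61721807e+01]), 'force': array([ 1.36412784, -0.51396366, -0.38241634]), 'moment': array([0.0510222 , 0.00954394, 0.00311782]), 'gripper_force': 0.0, 'opening': 0.08733138877209222}
```

View scene.

View pics/s1.png

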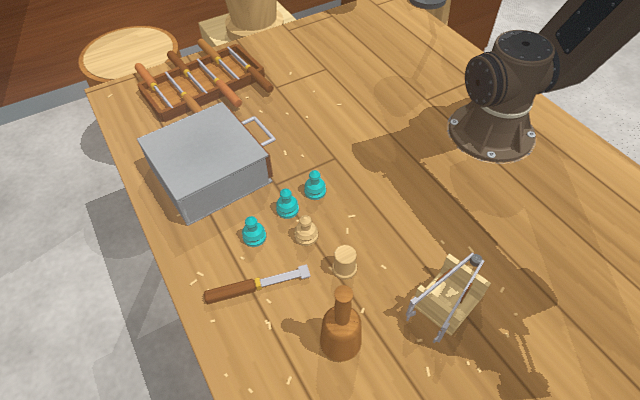

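View pics/t1.png

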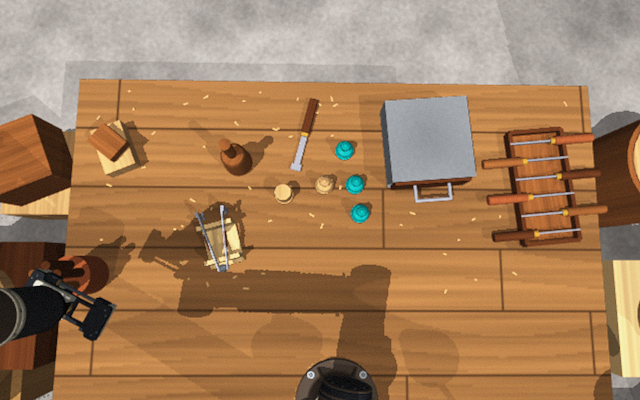

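Scene picture: the cabinet is at (205,160) with its handle at (258,130). The tongs lie on their rest at (447,290), jaws towards (425,320), and the mallet is at (341,330).
Finial candidates are the pale, pointed one at scene (306,230) / top (323,184), the turquoise ones at scene (254,231), (287,203) and (315,184), and the flat-topped blank at scene (345,261) / top (284,192). Only the first is pale, necked and pointed, so I'll confirm it in one crop.

Run:
```python
from h import *
a=cv2.imread("pics/s1.png")[170:290,240:370];b=cv2.imread("pics/t1.png")[85:215,370:490]
r=lambda f:cv2.resize(f,(390,390),interpolation=cv2.INTER_CUBIC)
cv2.imwrite("pics/c1.png",np.hstack([r(a),r(b)]))
```

```text
(no output)
```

View pics/c1.png

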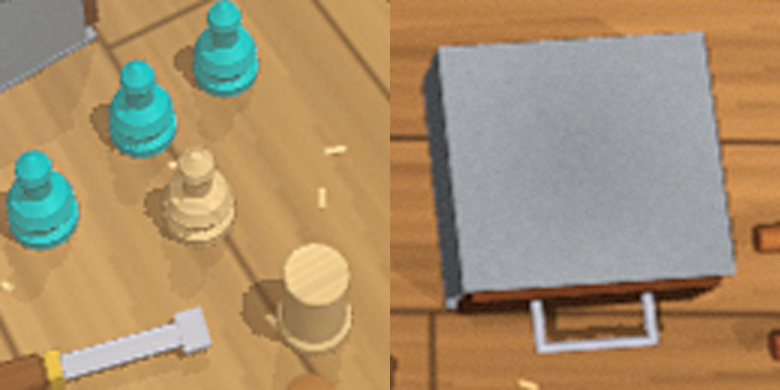

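The crop confirms it: the pale, necked, pointed finial is at crop (198,195), clearly not turquoise, and the blank at (316,295) has a flat top. On the right are the cabinet top's corners and the handle bar, crop (540,349)–(656,339).

```bash
cat >> h.py <<'E'
from scipy.spatial.transform import Rotation as Rot
def unproj(s,u,v,z):
    d=Rot.from_euler("xyz",s["attitude"],degrees=True).apply([(u-s["cx"])/s["fx"],(v-s["cy"])/s["fy"],1])
    p=np.array(s["position"]);return p+d*(z-p[2])/d[2]
def delta(target,yaw,o=None):
    "tool-axis shift in cm to a world target and world yaw turn (tool pointing down)"
    o=o or get_obs();R=Rot.from_euler("xyz",o["orientation"],degrees=True)
    t=Rot.from_euler("xyz",[180,0,yaw],degrees=True)
    print("now",np.round(o["tool_pos"],4),np.round(o["orientation"],2),"open",round(o["opening"],4),"t",round(o["clock"],2))
    print("shift cm",np.round(R.inv().apply(np.array(target)-o["tool_pos"])*100,2),"rotvec",np.round((R.inv()*t).as_rotvec(degrees=True),2))
E
python3 - <<'E'
from h import *
s=snapshot("top")
P=[unproj(s,370+X/3.25,85+Y/3,.104) for X,Y in[(50,47),(313,33),(344,272),(70,292)]]
print(np.round(P,4),np.mean(P,0))
for a,b in((0,1),(3,2)): d=P[a]-P[b];print("yaw",np.degrees(np.arctan2(-d[0],d[1])),np.linalg.norm(d))
for a,b in((0,3),(1,2)): d=P[a]-P[b];print("yaw",np.degrees(np.arctan2(d[1],d[0])),np.linalg.norm(d))
H=[unproj(s,370+X/3.25,85+Y/3,.068) for X,Y in[(152,347),(264,338)]]
d=H[0]-H[1];print(H,np.mean(H,0),np.degrees(np.arctan2(-d[0],d[1])))
delta([.568,-.273,.16],-86+0)
E
```

```text
[[ 0.8478 -0.1347  0.104 ]
 [ 0.8649 -0.3705  0.104 ]
 [ 0.6301 -0.3884  0.104 ]
 [ 0.6091 -0.1487  0.104 ]] [ 0.73797526 -0.26058025  0.104     ]
yaw 4.136566881980083 0.23641361025200344
yaw 5.013185611987252 0.24065110120014382
yaw 3.334508984721666 0.2391573484770749
yaw 4.346225455164668 0.23545370257409506
[array([ 0.56236501, -0.22690352,  0.068     ]), array([ 0.57179662, -0.32716252,  0.068     ])] [ 0.56708082 -0.27703302  0.068     ] 5.374134382115036
now [0.2977 0.6058 0.2456] [-179.99    0.    -26.17] open 0.0874 t 1.15
shift cm [63.02 66.95  8.55] rotvec [-0.000e+00  1.000e-02  5.983e+01]
```

Request:
play_rows --pt "2.8 2.95 0 0 0 0" --pt "2.8 2.95 0 0 0 0" --pt "2.8 2.95 0 0 0 0" --pt "2.8 2.95 0 0 0 0" --pt "2.8 2.95 0 0 0 0" --pt "2.8 2.95 0 0 0 0" --pt "2.8 2.95 0 0 0 0" --pt "2.8 2.95 0 0 0 0" --pt "2.8 2.95 0 0 0 0" --pt "2.8 2.95 0 0 0 0" --pt "2.8 2.95 0 0 0 0" --pt "2.8 2.95 0 0 0 0" --pt "2.8 2.95 0 0 0 0" --pt "2.8 2.95 0 0 0 0" --pt "2.8 2.95 0 0 0 0" --pt "2.8 2.95 0 0 0 0" --pt "2.8 2.95 0 0 0 0" --pt "2.8 2.95 0 0 0 0" --pt "2.8 2.95 0 0 0 0" --pt "2.8 2.95 0 0 0 0" --grip 3.0

```text
clock: 2.82
tool_pos: [0.5403, -0.1729, 0.2459]
orientation: [-180.0, -0.0, -26.2]
force: [1.2, 0.9, 0.4]
opening: 0.0298
gripper_force: 0.0
```

Request:
play_rows --pt "2.2 2.6 0 0 0 0" --pt "2.2 2.6 0 0 0 0" --pt "2.3 2.6 0 0 0 0" --pt "0 0 0.5 0 0 6.6" --pt "0 0 0.5 0 0 6.6" --pt "0 0 0.5 0 0 6.6" --pt "0 0 0.5 0 0 6.6" --pt "0 0 0.5 0 0 6.6" --pt "0 0 0.5 0 0 6.6" --pt "0 0 0.5 0 0 6.6" --pt "0 0 0.5 0 0 6.6" --pt "0 0 0.5 0 0 6.6" --pt "0 0 0 0 0 0" --pt "0 0 0 0 0 0"

```text
clock: 3.98
tool_pos: [0.5657, -0.2703, 0.2005]
orientation: [180.0, 0.0, -85.4]
force: [0.1, -0.3, -0.6]
opening: 0.0299
gripper_force: 0.0
```

Run:
```python
from h import *
s=save("wrist","w1.png")
for n in("drawer_handle","cabinet"):print(n,[(np.round(d["position"],3).tolist(),round(d["score"],2)) for d in spot_point("wrist",n)])
delta([.567,-.274,.071],-85.6)
```

```text
drawer_handle [([0.569, -0.273, 0.069], 0.83)]
cabinet [([0.742, -0.259, -0.001], 0.86)]
now [ 0.566  -0.2704  0.201 ] [-1.7997e+02 -2.0000e-02 -8.5400e+01] open 0.0302 t 4.13
shift cm [ 0.37 -0.06 13.  ] rotvec [-0.03 -0.02  0.2 ]
```

View pics/w1.png

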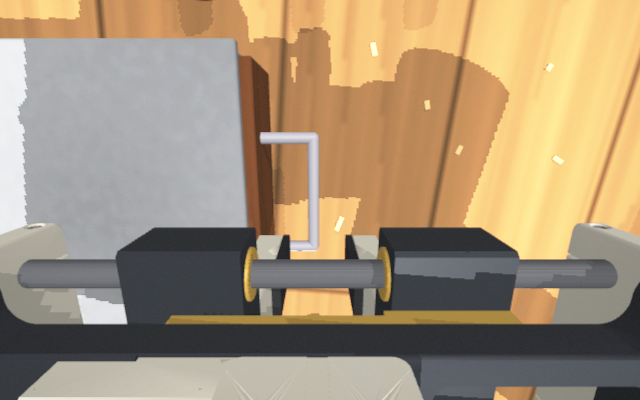

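The wrist view shows the handle bar at column 312, centred between the fingers. I'll descend and grip it.

Request:
play_rows --pt "0.3 -0.2 2.4 0 0 0" --pt "0 0 2.4 0 0 0" --pt "0 0 2.4 0 0 0" --pt "0 0 2.4 0 0 0" --pt "0 0 1.6 0 0 0" --pt "0 0 1.0 0 0 0" --pt "0 0 0.6 0 0 0" --pt "0 0 0 0 0 0" --pt "0 0 0 0 0 0"

```text
clock: 4.88
tool_pos: [0.5686, -0.2733, 0.0733]
orientation: [-180.0, -0.0, -85.5]
force: [0.4, 0.3, 0.6]
opening: 0.0299
gripper_force: 0.0
```

Request:
play_rows --pt "0 0 0 0 0 0" --pt "0 0 0 0 0 0" --pt "0 0 0 0 0 0" --pt "0 0 0 0 0 0" --pt "0 0 0 0 0 0" --grip 0.6

```text
clock: 5.3
tool_pos: [0.5686, -0.2732, 0.0734]
orientation: [-179.9, -0.0, -85.6]
force: [0.3, 0.0, 3.2]
opening: 0.0087
gripper_force: 30.0
```

Request:
play_rows --pt "0 0.5 0 0 0 0" --pt "0 1 0 0 0 0" --pt "0 1.2 0 0 0 0" --pt "0 1.2 0 0 0 0" --pt "0 1.2 0 0 0 0" --pt "0 1.2 0 0 0 0" --pt "0 1.2 0 0 0 0" --pt "0 1.2 0 0 0 0" --pt "0 1.2 0 0 0 0" --pt "0 1.2 0 0 0 0" --pt "0 1.2 0 0 0 0" --pt "0 0.8 0 0 0 0" --pt "0 0.4 0 0 0 0" --pt "0 0 0 0 0 0" --pt "0 0 0 0 0 0" --pt "0 0 0 0 0 0"

```text
clock: 6.63
tool_pos: [0.4328, -0.2842, 0.0733]
orientation: [-180.0, -0.1, -85.6]
force: [-1.3, -2.6, 7.1]
opening: 0.0087
gripper_force: 30.0
```

Request:
play_rows --pt "0 0 0 0 0 0" --pt "0 0 0 0 0 0" --pt "0 0 0 0 0 0" --pt "0 0 0 0 0 0" --pt "0 0 -1 0 0 0" --pt "0 0 -3 0 0 0" --pt "0 0 -4 0 0 0" --pt "0 0 -4 0 0 0" --pt "0 0 -3 0 0 0" --pt "0 0 0 0 0 0" --pt "0 0 0 0 0 0" --grip 3.0

```text
clock: 7.55
tool_pos: [0.4343, -0.2837, 0.2253]
orientation: [-179.7, -0.1, -85.6]
force: [-0.6, 0.7, -0.3]
opening: 0.0301
gripper_force: 0.0
```

Run:
```python
from h import *
for cam in("scene","top","wrist"):
  s=snapshot(cam)
  for n in "drawer_handle drawer_floor tongs tongs_jaws finial".split():
    print(cam,n,[(np.round(d["position"],3).tolist(),round(d["score"],2)) for d in spot_point(cam,n)])
delta([.450,.339,.22],-165)
```

```text
scene drawer_handle [([0.428, -0.286, 0.07], 0.75), ([0.564, -0.274, 0.012], 0.51)]
scene drawer_floor [([0.562, -0.273, 0.015], 0.68)]
scene tongs [([0.449, 0.338, 0.075], 0.72)]
scene tongs_jaws [([0.535, 0.361, 0.023], 0.83)]
scene finial [([0.616, 0.04, -0.001], 0.93), ([0.722, -0.02, 0.0], 0.7), ([0.581, 0.164, -0.001], 0.37)]
top drawer_handle [([0.451, 0.339, 0.001], 0.33)]
top drawer_floor [([0.564, -0.279, 0.017], 0.88), ([0.588, 0.158, -0.002], 0.42)]
top tongs [([0.447, 0.342, 0.078], 0.61)]
top tongs_jaws [([0.53, 0.362, 0.019], 0.73)]
top finial [([0.724, -0.02, 0.003], 0.85), ([0.622, 0.038, 0.001], 0.79), ([0.532, -0.071, 0.0], 0.75), ([0.62, -0.051, -0.001], 0.71), ([0.565, -0.279, 0.014], 0.64)]
wrist drawer_handle [([0.43, -0.284, 0.068], 0.72)]
wrist drawer_floor [([0.56, -0.274, 0.017], 0.81)]
wrist tongs []
wrist tongs_jaws []
wrist finial []
now [ 0.4334 -0.2836  0.2226] [-179.99   -0.    -85.57] open 0.0299 t 8.45
shift cm [-61.94  -6.45   0.26] rotvec [-1.000e-02  0.000e+00  7.943e+01]
```

Request:
play_rows --pt "-3.87 -0.4 0 0 0 0" --pt "-3.87 -0.4 0 0 0 0" --pt "-3.87 -0.4 0 0 0 0" --pt "-3.87 -0.4 0 0 0 0" --pt "-3.87 -0.4 0 0 0 0" --pt "-3.87 -0.4 0 0 0 0" --pt "-3.87 -0.4 0 0 0 0" --pt "-3.87 -0.4 0 0 0 0" --pt "-3.87 -0.4 0 0 0 0" --pt "-3.87 -0.4 0 0 0 0" --pt "-3.87 -0.4 0 0 0 0" --pt "-3.87 -0.4 0 0 0 0" --pt "-3.87 -0.4 0 0 0 0" --pt "-3.87 -0.4 0 0 0 0" --pt "-3.87 -0.4 0 0 0 0" --pt "-3.87 -0.4 0 0 0 0" --pt "0 0 0 0 0 0" --grip 8.7

```text
clock: 9.87
tool_pos: [0.4499, 0.3445, 0.222]
orientation: [-179.9, 0.0, -85.4]
force: [0.9, 0.1, 0.7]
opening: 0.0867
gripper_force: 0.0
```

Request:
play_rows --pt "0 0 0 0 0 -7.1" --pt "0 0 0 0 0 -7.1" --pt "0 0 0 0 0 -7.1" --pt "0 0 0 0 0 -7.1" --pt "0 0 0 0 0 -7.1" --pt "0 0 0 0 0 -7.1" --pt "0 0 0 0 0 -7.1" --pt "0 0 0 0 0 -7.1" --pt "0 0 0 0 0 -7.1" --pt "0 0 0 0 0 -7.1" --pt "0 0 0 0 0 -7.1" --pt "0 0 0 0 0 -7.1" --pt "0 0 0 0 0 -7.1" --pt "0 0 0 0 0 -7.1" --pt "0 0 0 0 0 -1.2" --pt "0 0 0 0 0 0" --pt "0 0 0 0 0 0"

```text
clock: 11.28
tool_pos: [0.4495, 0.3387, 0.2226]
orientation: [-180.0, -0.0, 14.8]
force: [0.1, 0.2, -0.5]
opening: 0.0868
gripper_force: 0.0
```

Run:
```python
from h import *
s=save("wrist","w2.png");print(s["position"],s["attitude"],s["fx"])
for n in "tongs tongs_jaws tongs_rest".split():
    print(n,[(np.round(d["position"],3).tolist(),round(d["score"],2)) for d in spot_point("wrist",n)])
print(np.round(get_obs()["joint_pos"],1))
delta([.450,.339,.084],15.)
```

```text
[0.51558403 0.35624005 0.36210182] [ 1.65059120e+02  2.37434637e-02 -7.51319552e+01] 307.5993422120586
tongs [([0.62, 0.041, 0.0], 0.29)]
tongs_jaws []
tongs_rest []
[ 56.9  11.  -15.6   0.  -63.4  48. ]
now [0.4495 0.3387 0.2226] [180.    -0.    14.94] open 0.087 t 11.48
shift cm [ 6.000e-02 -1.000e-02  1.386e+01] rotvec [ 0.   -0.   -0.06]
```

View pics/w2.png

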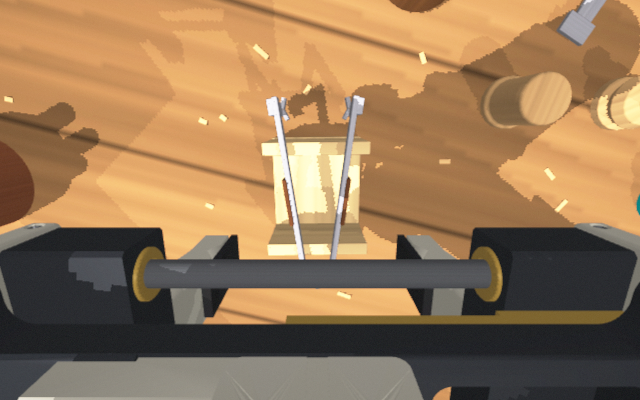

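The wrist view shows the tongs centred at column ~318 and parallel to the tool: jaws at (277,105)/(361,103), dark flats around rows 180–222. I'll check the fore-aft position.

Run:
```python
from h import *
s=snapshot("wrist");o=get_obs();R=Rot.from_euler("xyz",o["orientation"],degrees=True)
for nm,u,v,z in(("flats",316.5,201,.083),("jawmid",319,105,.089),("L flat top",284,180,.091),("R flat top",348,180,.091),("Rbot",337,222,.091),("rest front",316,147,.075)):
  p=unproj(s,u,v,z);print(nm,np.round(p,4),np.round(R.inv().apply(p-o["tool_pos"])*1000,1))
```

```text
flats [0.446  0.3384 0.083 ] [ -3.4  -0.6 139.6]
jawmid [0.5291 0.3585 0.089 ] [ 82.1   1.5 133.6]
L flat top [0.4592 0.372  0.091 ] [ 18.1 -29.6 131.6]
R flat top [0.474  0.3168 0.091 ] [ 18.1  27.6 131.6]
Rbot [0.4335 0.3154 0.091 ] [-21.4  18.4 131.6]
rest front [0.4935 0.3516 0.075 ] [ 45.9  -1.1 147.6]
```

Request:
play_rows --pt "-0.1 0 3 0 0 0" --pt "0 0 3 0 0 0" --pt "0 0 3 0 0 0" --pt "0 0 2.5 0 0 0" --pt "0 0 1.4 0 0 0" --pt "0 0 0.7 0 0 0" --pt "0 0 0.36 0 0 0" --pt "0 0 0 0 0 0" --pt "0 0 0 0 0 0"

```text
clock: 12.28
tool_pos: [0.449, 0.339, 0.0839]
orientation: [-180.0, -0.1, 15.0]
force: [-0.7, 0.2, -0.1]
opening: 0.0872
gripper_force: 0.0
```

Request:
play_rows --pt "0 0 0 0 0 0" --pt "0 0 0 0 0 0" --pt "0 0 0 0 0 0" --pt "0 0 0 0 0 0" --pt "0 0 0 0 0 0" --pt "0 0 0 0 0 0" --grip 4.9

```text
clock: 12.78
tool_pos: [0.4487, 0.3388, 0.0833]
orientation: [-180.0, -0.0, 15.0]
force: [-0.3, 0.5, 1.4]
opening: 0.0532
gripper_force: 5.2
```

Request:
play_rows --pt "0 0 0 0 0 0" --pt "0 0 0 0 0 0" --pt "0 0 -0.5 0 0 0" --pt "0 0 -1 0 0 0" --pt "0 0 -2 0 0 0" --pt "0 0 -2.5 0 0 0" --pt "0 0 -2.5 0 0 0" --pt "0 0 -2 0 0 0" --pt "0 0 -1.2 0 0 0" --pt "0 0 -0.5 0 0 0" --pt "0 0 0 0 0 0"

```text
clock: 13.7
tool_pos: [0.4487, 0.3388, 0.2066]
orientation: [-179.9, -0.1, 15.0]
force: [-0.1, 0.2, -2.0]
opening: 0.0492
gripper_force: 5.3
```

Request:
play_rows --pt "0 0.8 0 0 0 0" --pt "0 1.8 0 0 0 0" --pt "0 2.6 0 0 0 0" --pt "0 2.6 0 0 0 0" --pt "0 2.6 0 0 0 0" --pt "0 2.6 0 0 0 0" --pt "0 2.6 0 0 0 0" --pt "0 2.6 0 0 0 0" --pt "0 2.6 0 0 0 0" --pt "0 2.6 0 0 0 0" --pt "0 2.6 0 0 0 0" --pt "0 2.6 0 0 0 0" --pt "0 1.8 0 0 0 0" --pt "0 0.9 0 0 0 0" --pt "0.5 0 0 0 0 3" --pt "0 0 0 0 0 4.5" --pt "0 0 0 0 0 4.5" --pt "0 0 0 0 0 3" --pt "0 0 0 0 0 0" --pt "0 0 0 0 0 0"

```text
clock: 15.37
tool_pos: [0.5339, 0.0373, 0.2041]
orientation: [180.0, 0.1, 0.1]
force: [0.4, 0.5, -1.4]
opening: 0.0493
gripper_force: 5.3
```

Run:
```python
from h import *
w=save("wrist","w3.png")
for cam in("scene","top","wrist"):
  if cam!="wrist": snapshot(cam)
  for n in "finial tongs tongs_jaws".split():
    print(cam,n,[(np.round(d["position"],3).tolist(),round(d["score"],2)) for d in spot_point(cam,n)])
print(np.round(get_obs()["joint_pos"],1))
delta([.535,.038,.108],0)
```

```text
scene finial [([0.625, -0.053, 0.002], 0.95), ([0.54, -0.066, 0.003], 0.85), ([0.615, 0.041, -0.001], 0.79), ([0.723, -0.022, 0.002], 0.6)]
scene tongs [([0.533, 0.035, 0.196], 0.96)]
scene tongs_jaws [([0.621, 0.039, 0.145], 0.95)]
top finial [([0.727, -0.024, -0.001], 0.67), ([0.532, -0.067, 0.003], 0.48), ([0.622, -0.052, 0.004], 0.37)]
top tongs []
top tongs_jaws [([0.746, -0.265, 0.002], 0.34), ([0.434, -0.284, 0.064], 0.27)]
wrist finial [([0.618, 0.042, -0.0], 0.97), ([0.54, -0.068, -0.002], 0.89), ([0.624, -0.055, -0.0], 0.59)]
wrist tongs []
wrist tongs_jaws []
[ 25.    9.3 -20.3  -0.  -60.5  65. ]
now [0.5345 0.0375 0.205 ] [-1.8e+02 -0.0e+00  3.0e-02] open 0.0489 t 15.97
shift cm [ 0.05 -0.05  9.7 ] rotvec [-0.   -0.    0.03]
```

View pics/w3.png

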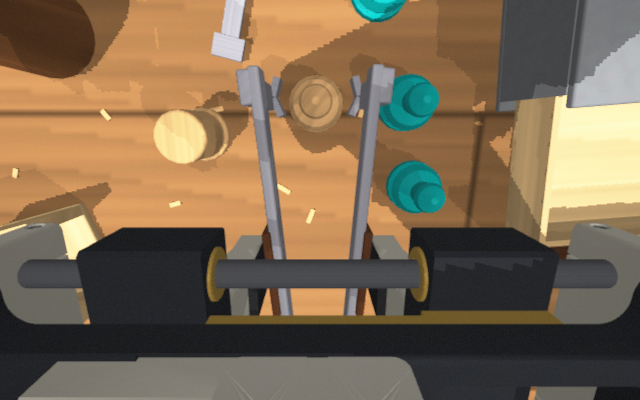

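The wrist view shows the finial's bud at (316,98) between the jaws at (277,97) and (355,97). The blank at (183,135) and the turquoise pair at (410,100) and (415,188) are clear of them.

Run:
```python
from h import *
s=snapshot("wrist");o=get_obs();R=Rot.from_euler("xyz",o["orientation"],degrees=True)
f=s["frame"][50:150,260:380,::-1];cv2.imwrite("pics/c2.png",cv2.resize(f,None,fx=5,fy=5,interpolation=cv2.INTER_CUBIC))
for nm,u,v,z in(("tip",316,98,.076),("bud",316,99,.064),("jaw",316,97,.144),("jawL",277,97,.144),("jawR",355,97,.144),("foot",316,105,.005)):
  p=unproj(s,u,v,z);print(nm,np.round(p,4),np.round(R.inv().apply(p-o["tool_pos"])*1000,1))
```

```text
tip [0.6218 0.0384 0.076 ] [ 87.4  -0.9 129. ]
bud [0.6218 0.0384 0.064 ] [ 87.4  -0.9 141. ]
jaw [0.6176 0.0381 0.144 ] [83.1 -0.6 61. ]
jawL [0.6176 0.0622 0.144 ] [ 83.1 -24.7  61. ]
jawR [0.6177 0.0141 0.144 ] [83.2 23.5 61. ]
foot [0.6198 0.0386 0.005 ] [ 85.4  -1.1 200. ]
```

View pics/c2.png

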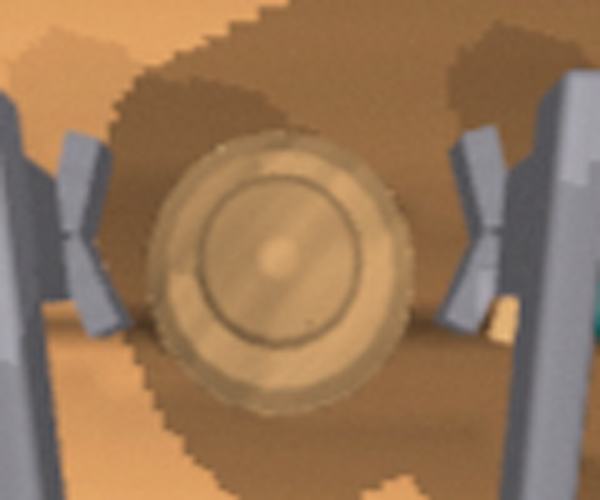

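Aligned within about 1 mm, so I'll go straight down 9.5 cm.

Request:
play_rows --pt "0 0 0.8 0 0 0" --pt "0 0 1.6 0 0 0" --pt "0 0 2 0 0 0" --pt "0 0 2 0 0 0" --pt "0 0 1.4 0 0 0" --pt "0 0 0.8 0 0 0" --pt "0 0 0.5 0 0 0" --pt "0 0 0.4 0 0 0" --pt "0 0 0 0 0 0" --pt "0 0 0 0 0 0"

```text
clock: 16.85
tool_pos: [0.5349, 0.0376, 0.1104]
orientation: [-180.0, -0.0, 0.0]
force: [0.2, -0.5, -1.3]
opening: 0.0487
gripper_force: 5.3
```

Run:
```python
from h import *
a=snapshot("scene")["frame"][160:290,230:390,::-1];b=snapshot("wrist")["frame"][20:150,240:400,::-1]
r=lambda f:cv2.resize(f,(400,325),interpolation=cv2.INTER_CUBIC)
cv2.imwrite("pics/c3.png",np.hstack([r(a),r(b)]))
o=get_obs();print(o["tool_pos"],o["orientation"],o["force"],o["opening"])
```

```text
[0.53496913 0.03766084 0.11073094] [-1.79973730e+02 -7.64230939e-02  3.62995664e-02] [ 0.30564581  0.13052188 -1.48669508] 0.04890238462493027
```

View pics/c3.png

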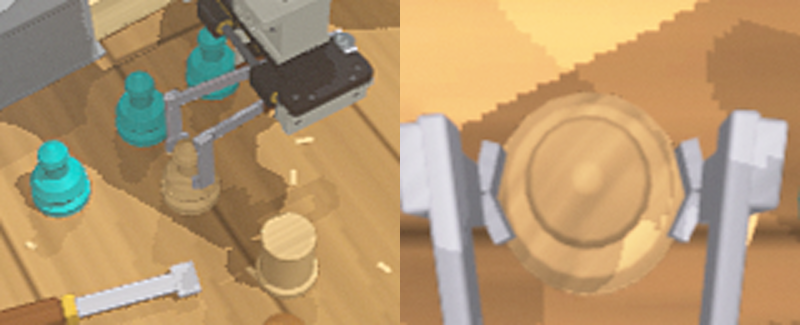

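The jaws straddle the neck evenly: vertices at (487,192) and (690,190), tip at (588,180). I'll squeeze.

Request:
play_rows --pt "0 0 0 0 0 0" --pt "0 0 0 0 0 0" --pt "0 0 0 0 0 0" --pt "0 0 0 0 0 0" --pt "0 0 0 0 0 0" --pt "0 0 0 0 0 0" --pt "0 0 0 0 0 0" --grip 3.2

```text
clock: 17.53
tool_pos: [0.5346, 0.0376, 0.1101]
orientation: [-180.0, -0.0, 0.0]
force: [0.3, 0.9, -0.3]
opening: 0.0357
gripper_force: 30.0
```

Request:
play_rows --pt "0 0 -0.2 0 0 0" --pt "0 0 -0.5 0 0 0" --pt "0 0 -0.8 0 0 0" --pt "0 0 -1 0 0 0" --pt "0 0 -0.8 0 0 0" --pt "0 0 -0.4 0 0 0" --pt "0 0 0 0 0 0" --pt "0 0 0 0 0 0" --pt "0 0 0 0 0 0"

```text
clock: 18.28
tool_pos: [0.5342, 0.0374, 0.1467]
orientation: [-180.0, 0.0, 0.0]
force: [-0.7, -0.1, -1.9]
opening: 0.0355
gripper_force: 29.9
```

Run:
```python
from h import *
for cam in("scene","wrist"):
  f=snapshot(cam)["frame"]
  if cam=="scene": a=f[140:270,230:390,::-1]
  else: b=f[20:150,240:400,::-1]
  for n in "finial tongs_jaws drawer_floor".split():
    print(cam,n,[(np.round(d["position"],3).tolist(),round(d["score"],2)) for d in spot_point(cam,n)])
r=lambda f:cv2.resize(f,(400,325),interpolation=cv2.INTER_CUBIC)
cv2.imwrite("pics/c4.png",np.hstack([r(a),r(b)]))
```

```text
scene finial [([0.537, -0.067, 0.003], 0.79), ([0.624, -0.052, 0.001], 0.66), ([0.722, -0.02, -0.002], 0.62), ([0.616, 0.04, 0.037], 0.56)]
scene tongs_jaws [([0.617, 0.04, 0.085], 0.81)]
scene drawer_floor [([0.564, -0.272, 0.011], 0.91)]
wrist finial [([0.54, -0.063, -0.0], 0.74), ([0.623, -0.052, 0.0], 0.68), ([0.686, 0.302, 0.001], 0.4)]
wrist tongs_jaws []
wrist drawer_floor []
```

View pics/c4.png

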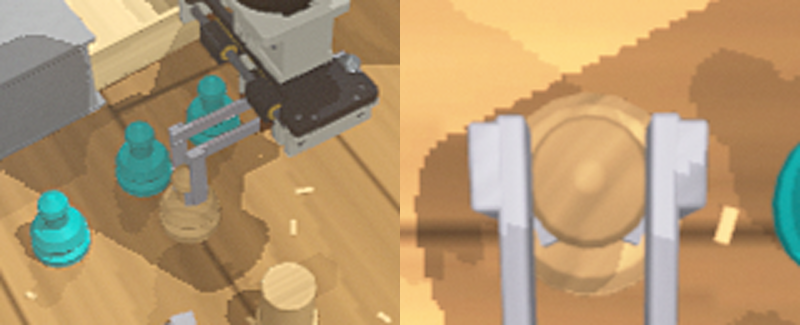

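Finial held upright: tip (588,180) over foot centre (588,195). I'll lift it clear and carry it over the drawer.

Request:
play_rows --pt "0 0 -0.5 0 0 0" --pt "0 0 -1.2 0 0 0" --pt "0 0 -1.7 0 0 0" --pt "0 0 -1.7 0 0 0" --pt "0 0 -1.7 0 0 0" --pt "0 0 -1.1 0 0 0" --pt "0 0 -0.6 0 0 0" --pt "0 0 0 0 0 0"

```text
clock: 19.35
tool_pos: [0.535, 0.0377, 0.2333]
orientation: [-180.0, -0.1, 0.0]
force: [0.8, -0.5, -2.4]
opening: 0.0353
gripper_force: 29.9
```

Request:
play_rows --pt "-0.1 0.6 0 0 0 0" --pt "-0.2 1.2 0 0 0 0" --pt "-0.4 2 0 0 0 0" --pt "-0.4 2.2 0 0 0 0" --pt "-0.4 2.2 0 0 0 0" --pt "-0.4 2.2 0 0 0 0" --pt "-0.4 2.2 0 0 0 0" --pt "-0.4 2.2 0 0 0 0" --pt "-0.4 2.2 0 0 0 0" --pt "-0.4 2.2 0 0 0 0" --pt "-0.4 2.2 0 0 0 0" --pt "-0.4 2.2 0 0 0 0" --pt "-0.4 2.2 0 0 0 0" --pt "-0.4 2.2 0 0 0 0" --pt "-0.3 1.6 0 0 0 0" --pt "-0.2 1.0 0 0 0 0" --pt "-0.1 0.7 0 0 0 0" --pt "0 0 0 0 0 0" --pt "0 0 0 0 0 0" --pt "0 0 0 0 0 0"

```text
clock: 21.02
tool_pos: [0.4776, -0.275, 0.2318]
orientation: [-180.0, 0.0, 0.1]
force: [-0.5, -0.9, -2.1]
opening: 0.0355
gripper_force: 29.9
```

Run:
```python
from h import *
w=save("wrist","w5.png")
for cam in("wrist","scene","top"):
  if cam!="wrist": snapshot(cam)
  for n in "finial tongs_jaws drawer_floor drawer_handle".split():
    print(cam,n,[(np.round(d["position"],3).tolist(),round(d["score"],2)) for d in spot_point(cam,n)][:4])
delta([.478,-.274,.1245],0)
```

```text
wrist finial [([0.538, -0.064, -0.002], 0.86), ([0.562, -0.274, 0.122], 0.83), ([0.622, -0.056, 0.001], 0.78)]
wrist tongs_jaws []
wrist drawer_floor []
wrist drawer_handle [([0.431, -0.285, 0.067], 0.85), ([0.562, -0.274, 0.119], 0.27)]
scene finial [([0.557, -0.273, 0.122], 0.73), ([0.724, -0.022, -0.0], 0.63), ([0.54, -0.067, 0.002], 0.63), ([0.622, -0.052, 0.001], 0.56)]
scene tongs_jaws [([0.478, -0.277, 0.222], 0.63), ([0.561, -0.273, 0.171], 0.56)]
scene drawer_floor [([0.564, -0.274, 0.015], 0.95), ([0.743, -0.262, 0.001], 0.7), ([0.429, -0.283, 0.07], 0.21)]
scene drawer_handle [([0.428, -0.286, 0.068], 0.57)]
top finial [([0.622, -0.051, 0.002], 0.79), ([0.728, -0.02, 0.002], 0.55), ([0.533, -0.071, -0.0], 0.51)]
top tongs_jaws []
top drawer_floor []
top drawer_handle [([0.451, 0.336, -0.002], 0.69), ([0.786, 0.095, 0.001], 0.63)]
now [ 0.4776 -0.2756  0.232 ] [ 1.8e+02 -0.0e+00  3.0e-02] open 0.0355 t 21.77
shift cm [ 0.04 -0.16 10.75] rotvec [ 0.   -0.    0.03]
```

View pics/w5.png

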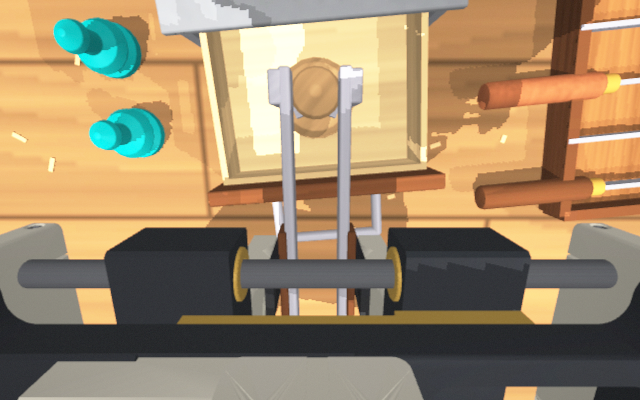

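The finial at (315,95) hangs over the middle of the open drawer, clear of its walls. I'll lower it and open the tongs partway.

Request:
play_rows --pt "0 -0.1 0.8 0 0 0" --pt "0 0 1.6 0 0 0" --pt "0 0 1.8 0 0 0" --pt "0 0 1.8 0 0 0" --pt "0 0 1.5 0 0 0" --pt "0 0 1.1 0 0 0" --pt "0 0 0.8 0 0 0" --pt "0 0 0.5 0 0 0" --pt "0 0 0.4 0 0 0" --pt "0 0 0.2 0 0 0" --pt "0 0 0.2 0 0 0" --pt "0 0 0 0 0 0" --pt "0 0 0 0 0 0" --pt "0 0 0 0 0 0"

```text
clock: 22.93
tool_pos: [0.4779, -0.2746, 0.1254]
orientation: [180.0, -0.0, 0.0]
force: [-0.0, -0.6, -1.6]
opening: 0.036
gripper_force: 29.9
```

Request:
play_rows --pt "0 0 0.06 0 0 0" --pt "0 0 0.06 0 0 0" --pt "0 0 0 0 0 0" --pt "0 0 0 0 0 0"

```text
clock: 23.27
tool_pos: [0.4777, -0.2746, 0.1241]
orientation: [180.0, -0.0, 0.0]
force: [-0.6, 1.0, 0.5]
opening: 0.0355
gripper_force: 29.9
```

Run:
```python
from h import *
F=[]
for i in range(5): snapshot("wrist");o=get_obs();F.append(np.r_[o["tool_pos"],o["force"]])
print(np.round(np.mean(F,0),4))
```

```text
[ 0.4777 -0.2746  0.124  -0.9506  0.1451  0.7831]
```

Force z rose from −2 to +0.8 N, so the foot is on the floor. Release.

Request:
play_rows --pt "0 0 0 0 0 0" --pt "0 0 0 0 0 0" --pt "0 0 0 0 0 0" --pt "0 0 0 0 0 0" --pt "0 0 0 0 0 0" --pt "0 0 0 0 0 0" --grip 5.1

```text
clock: 24.02
tool_pos: [0.4776, -0.2746, 0.1237]
orientation: [-180.0, 0.0, 0.0]
force: [-0.3, -0.5, -1.5]
opening: 0.0508
gripper_force: 4.8
```

Run:
```python
from h import *
a=snapshot("scene")["frame"][100:230,160:320,::-1];b=snapshot("wrist")["frame"][20:150,240:400,::-1]
r=lambda f:cv2.resize(f,(400,325),interpolation=cv2.INTER_CUBIC)
cv2.imwrite("pics/c5.png",np.hstack([r(a),r(b)]))
```

View pics/c5.png

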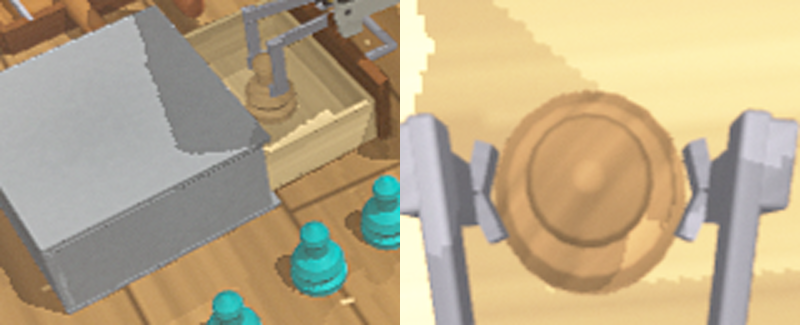

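It stands upright with the jaws clear on both sides: vertices (487,190)/(697,190), tip (588,180). Up and back to the rest.

Request:
play_rows --pt "0 0 -0.6 0 0 0" --pt "0 0 -1.2 0 0 0" --pt "0 0 -1.8 0 0 0" --pt "0 0 -2 0 0 0" --pt "0 0 -2 0 0 0" --pt "0 0 -1.5 0 0 0" --pt "0 0 -0.9 0 0 0" --pt "0 0 0 0 0 0"

```text
clock: 24.78
tool_pos: [0.4786, -0.2749, 0.2262]
orientation: [179.9, -0.2, 0.0]
force: [0.7, -0.5, -0.7]
opening: 0.0511
gripper_force: 4.7
```

Request:
play_rows --pt "0 -1 0 0 0 0" --pt "-0.1 -2 0 0 0 0" --pt "-0.2 -3 0 0 0 0" --pt "-0.2 -3.4 0 0 0 0" --pt "-0.2 -3.4 0 0 0 0" --pt "-0.2 -3.4 0 0 0 0" --pt "-0.2 -3.4 0 0 0 0" --pt "-0.2 -3.4 0 0 0 0" --pt "-0.2 -3.4 0 0 0 0" --pt "-0.2 -3.4 0 0 0 0" --pt "-0.2 -3.4 0 0 0 0" --pt "-0.2 -3.4 0 0 0 0" --pt "-0.2 -3.4 0 0 0 0" --pt "-0.2 -3.4 0 0 0 0" --pt "-0.2 -3.4 0 0 0 0" --pt "-0.1 -3.4 0 0 0 0" --pt "-0.1 -3.4 0 0 0 0" --pt "0 -3.4 0 0 0 0" --pt "0 -2.4 0 0 0 0" --pt "0 -1.3 0 0 0 0"

```text
clock: 26.45
tool_pos: [0.4472, 0.3349, 0.222]
orientation: [179.9, 0.1, 0.1]
force: [0.6, 0.1, -1.5]
opening: 0.0513
gripper_force: 4.7
```

Request:
play_rows --pt "0 -0.6 0 0 0 0" --pt "0 0 0 0 0 -2" --pt "0 0 0 0 0 -4" --pt "0 0 0 0 0 -4" --pt "0 0 0 0 0 -3.5" --pt "0 0 0 0 0 -1.5" --pt "0 0 0 0 0 0" --pt "0 0 0 0 0 0" --pt "0 0 0 0 0 0"

```text
clock: 27.2
tool_pos: [0.4482, 0.3377, 0.2235]
orientation: [180.0, 0.0, 14.9]
force: [0.0, 0.4, -0.9]
opening: 0.0509
gripper_force: 4.7
```

Run:
```python
from h import *
for cam in("wrist","scene","top"):
  snapshot(cam)
  for n in "tongs tongs_jaws tongs_rest finial drawer_floor".split():
    print(cam,n,[(np.round(d["position"],3).tolist(),round(d["score"],2)) for d in spot_point(cam,n)][:5])
delta([.4487,.3388,.0833],15)
```

```text
wrist tongs []
wrist tongs_jaws [([0.452, 0.34, -0.001], 0.72)]
wrist tongs_rest [([0.449, 0.34, 0.002], 0.65)]
wrist finial []
wrist drawer_floor []
scene tongs [([0.453, 0.336, 0.216], 0.75)]
scene tongs_jaws [([0.53, 0.36, 0.163], 0.65)]
scene tongs_rest [([0.447, 0.339, 0.003], 0.93)]
scene finial [([0.724, -0.02, 0.001], 0.95), ([0.621, -0.054, 0.004], 0.71), ([0.537, -0.069, 0.001], 0.63), ([0.56, -0.275, 0.014], 0.62)]
scene drawer_floor [([0.565, -0.274, 0.015], 0.85), ([0.783, 0.098, 0.001], 0.28)]
top tongs []
top tongs_jaws [([0.53, 0.361, 0.162], 0.9)]
top tongs_rest [([0.451, 0.34, -0.003], 0.61)]
top finial [([0.566, -0.27, 0.016], 0.72), ([0.622, -0.054, 0.002], 0.6), ([0.563, -0.279, 0.016], 0.59), ([0.727, -0.021, 0.002], 0.56), ([0.532, -0.068, -0.001], 0.49)]
top drawer_floor [([0.564, -0.28, 0.015], 0.87)]
now [0.4483 0.3385 0.2238] [-180.     -0.     15.03] open 0.0508 t 28.1
shift cm [ 0.05 -0.02 14.05] rotvec [-0.   -0.    0.03]
```

Request:
play_rows --pt "0 0 0.8 0 0 0" --pt "0 0 1.6 0 0 0" --pt "0 0 2.2 0 0 0" --pt "0 0 2.2 0 0 0" --pt "0 0 2.2 0 0 0" --pt "0 0 2 0 0 0" --pt "0 0 1.2 0 0 0" --pt "0 0 0.7 0 0 0" --pt "0 0 0.5 0 0 0" --pt "0 0 0.3 0 0 0" --pt "0 0 0.2 0 0 0" --pt "0 0 0.1 0 0 0" --pt "0 0 0 0 0 0" --pt "0 0 0 0 0 0"

```text
clock: 29.27
tool_pos: [0.4485, 0.3387, 0.0843]
orientation: [-180.0, -0.0, 15.0]
force: [0.1, 0.4, -1.1]
opening: 0.0514
gripper_force: 4.7
```

Request:
play_rows --pt "0 0 0.06 0 0 0" --pt "0 0 0.05 0 0 0" --pt "0 0 0 0 0 0" --pt "0 0 0 0 0 0" --pt "0 0 0 0 0 0"

```text
clock: 29.68
tool_pos: [0.4486, 0.3387, 0.0832]
orientation: [-180.0, -0.0, 15.0]
force: [-2.6, -0.0, 6.1]
opening: 0.0514
gripper_force: 4.9
```

Request:
play_rows --pt "0 0 0 0 0 0" --pt "0 0 0 0 0 0" --pt "0 0 0 0 0 0" --pt "0 0 0 0 0 0" --pt "0 0 0 0 0 0" --pt "0 0 0 0 0 0" --pt "0 0 0 0 0 0" --grip 8.7

```text
clock: 30.27
tool_pos: [0.4482, 0.3383, 0.0824]
orientation: [180.0, 0.0, 15.0]
force: [0.1, 0.7, -0.6]
opening: 0.086
gripper_force: 0.0
```

Request:
play_rows --pt "0 0 -0.5 0 0 0" --pt "0 0 -1 0 0 0" --pt "0 0 -2 0 0 0" --pt "0 0 -3 0 0 0" --pt "0 0 -3 0 0 0" --pt "0 0 -3 0 0 0" --pt "0 0 -3 0 0 0" --pt "0 0 -2 0 0 0" --pt "0 0 0 0 0 0" --pt "0 0 0 0 0 0" --pt "0 0 0 0 0 0"

```text
clock: 31.18
tool_pos: [0.448, 0.3381, 0.2578]
orientation: [-180.0, 0.0, 15.0]
force: [0.2, 0.4, -0.3]
opening: 0.087
gripper_force: 0.0
```

Run:
```python
from h import *
a=snapshot("wrist")["frame"][:,120:560,::-1];b=snapshot("scene")["frame"][60:380,100:520,::-1]
cv2.imwrite("pics/f.png",np.hstack([cv2.resize(a,(380,400)),cv2.resize(b,(420,400))]))
for n in "tongs tongs_jaws tongs_rest finial drawer_floor drawer_handle blank mallet chisel".split():
    print(n,[(np.round(d["position"],3).tolist(),round(d["score"],2)) for d in spot_point("scene",n)][:5])
```

```text
tongs [([0.449, 0.334, 0.073], 0.72)]
tongs_jaws [([0.531, 0.363, 0.022], 0.72), ([0.427, -0.287, 0.066], 0.67)]
tongs_rest [([0.448, 0.336, 0.003], 0.73), ([0.531, 0.363, 0.023], 0.68)]
finial [([0.542, -0.068, 0.002], 0.86), ([0.621, -0.053, 0.004], 0.82), ([0.724, -0.02, -0.001], 0.75), ([0.428, -0.286, 0.069], 0.75), ([0.448, 0.335, 0.077], 0.65)]
drawer_floor [([0.564, -0.273, 0.014], 0.79)]
drawer_handle [([0.43, -0.285, 0.067], 0.65)]
blank []
mallet [([0.688, 0.301, -0.0], 0.62)]
chisel [([0.785, 0.102, -0.001], 0.88)]
```

View pics/f.png

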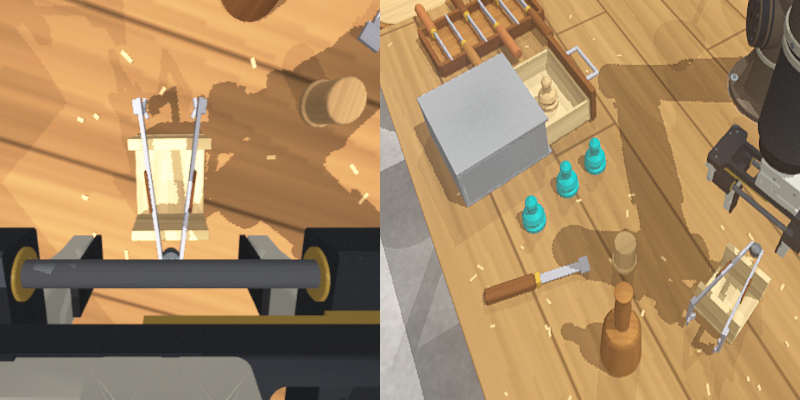

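The tongs lie across both uprights as before (left, axis at column ~170). The finial stands upright in the open drawer (right, 547,92), and the blank, mallet and chisel are where they were. The robot is touching nothing, so I'll hand it in.

```bash
python3 -c "
from plant import close_job
print(close_job())"
```

```text
the job is handed in; nothing more can be done
None
```

I handed the job in at about 31 s on the robot's clock: the drawer is open about 140 mm, the finial stands upright on its floor, placed only with the tongs, the tongs are back across their rest, and the final pictures show the blank, mallet and chisel where they were.

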